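# Load network jacks into the soldering nest

## Task

Take the two silver network jacks out of the clear tray and seat them in the two empty pockets of the soldering nest, one in each, fully down, pins up and with their ports towards the rail with the yellow top, like the jack already there. Put them down gently, never letting one fall; you may set a jack down on the blue mat to change your grip. Leave the jack already loaded, the black one in the tray and everything else on the bench where they are.

Things in the scene. Friction and masses are not known exactly. Their poses are not given: they have to be found in the camera images.
- jack_a: a metal-shelled four-port network jack, a silver block 25 (x) x 32 (y) x 26 (z) mm, about 35 g; its four black port openings are on its -x face, 3 mm brass pins on its white-capped top; origin: centre of its underside, z up. It stands in a channel of the tray at the start.
- jack_b: a second jack, the same as jack_a in every way, also in the tray
- jack_a_port (a point): centre of jack_a's port face, 12.5 mm along -x and 13 mm above its origin
- jack_b_port (a point): the same point on jack_b
- black_jack: a jack of the same shape and size with a black plastic shell, in the same channel of the tray; it stays there
- jack_done: a silver jack like jack_a that is already seated in pocket2 of the nest; it shows how the others must sit, and stays there
- tray: fixed clear tray 224 (x) x 88 (y) x 29 mm; origin: centre of underside. The jacks stand on its 3 mm floor about 58 mm apart, in any order, ports to tray -x, in a channel along x 36 mm wide (y = 0 to 36 mm, ends at x = +-108 mm). Walls are as high as the jacks, so they can be gripped there only by port and back faces (25 mm). Other channel: green terminal blocks, part of the tray
- fixture: fixed soldering nest: grey block 57 (x) x 190 (y) x 14 mm with three black-floored pockets along y, between two aluminium rails (8 mm thick, along y, on its -x and +x edges, tops 54 mm above the underside). The gap between the rails is 41 mm: in there a jack can be held only by its y faces (32 mm). The -x rail has a yellow top. Origin: centre of underside
- pocket0 (a point): centre of the mouth of the first pocket, at fixture y = -60 mm, 14 mm above its underside; empty. Each pocket is 28 (x) x 35 (y) mm and 8 mm deep, its upper 3 mm bevelled at 45 degrees all round (34 x 41 mm at the top); a seated jack's underside is 6 mm above the fixture's underside
- pocket1 (a point): the same for the middle pocket, at fixture y = 0, empty
- pocket2 (a point): the same for the third pocket, at fixture y = 60 mm, which holds jack_done
- mat: thin blue mat fixed on the bench, 160 (x) x 130 (y) x 2 mm, kept clear, a place to set a jack down; origin: centre of its underside
- pliers: long-nose pliers with red handles lying flat, about 170 mm long, 13 mm thick; origin at the pivot; bystander
- cutters: side cutters with blue handles lying flat, about 140 mm long, 13 mm thick; origin at the pivot; bystander
- tape_roll: a cardboard-brown tape core standing as a ring, 90 mm across, 45 mm high; origin: centre of its underside; bystander
- rosin_box: a small white paper box with blue and red bands, 34 x 60 x 22 mm; origin: centre of its underside; bystander
- screwdriver: a red-handled screwdriver lying flat on the bench; bystander
- flux_bottle: a white bottle with a red cap, 44 mm across, 90 mm high; origin: centre of its underside; bystander

How it is judged (in metres and radians):
At the end, for the whole second after the job is handed in: jack_a and jack_b are each in one of pocket0 and pocket1, one per pocket: centred within 4 mm, underside less than 8.5 mm above the fixture's underside (within 2.5 mm of the pocket floor), upright within 0.08 rad, port face on the side of the yellow-topped rail, at rest and released (((horizontal distance between jack_a and pocket0 below 0.004 m and z of each of jack_a, jack_b in the frame of fixture below 0.0085 m and angle between each of jack_a, jack_b's own z axis and vertical below 0.08 rad and x of each of jack_a_port, jack_b_port in the frame of fixture below -0.008 m and linear speed of each of jack_a, jack_b below 0.02 m/s and horizontal distance between jack_b and pocket1 below 0.004 m) or (horizontal distance between jack_a and pocket1 below 0.004 m and z of each of jack_a, jack_b in the frame of fixture below 0.0085 m and angle between each of jack_a, jack_b's own z axis and vertical below 0.08 rad and x of each of jack_a_port, jack_b_port in the frame of fixture below -0.008 m and linear speed of each of jack_a, jack_b below 0.02 m/s and horizontal distance between jack_b and pocket0 below 0.004 m))); the robot touches nothing.
It fails at once if jack_a is let fall (falls freely faster than 0.5 m/s, about 13 mm) (linear speed of jack_a above 0.5 m/s and contact force between jack_a and anything else below 0.02 N).
It fails at once if jack_b is let fall (falls freely faster than 0.5 m/s, about 13 mm) (linear speed of jack_b above 0.5 m/s and contact force between jack_b and anything else below 0.02 N).
It fails at once if black_jack is moved by more than 20 mm (distance of black_jack from where it was at the start of the episode above 0.02 m).
It fails at once if jack_done is moved by more than 8 mm (distance of jack_done from where it was at the start of the episode above 0.008 m).
It fails at once if another thing on the bench (pliers, cutters, tape roll, rosin box, screwdriver, flux bottle) is moved by more than 30 mm (distance of any of pliers, cutters, tape_roll, rosin_box, screwdriver, flux_bottle from where it was at the start of the episode above 0.03 m).
It also fails if it takes over 72 s, if anything falls off the work surface, if the arm or the gripper's body presses on something with over 40 N, if the wrist force passes 120 N, or if a joint passes its speed limit or range.

## Robot

A 6-joint arm with a two-finger parallel gripper is mounted at the origin on the work surface. World frame = base frame: x ahead of the robot, y to its left, z up, the work surface at z = 0. Lengths are in mm, angles in degrees, forces in N, time in s.
With the tool pointing down it reaches from about 350 to 850 mm from the base axis. Payload 8.1 kg.
Tool frame: the origin (TCP) lies midway between the tips of the shut fingers; the grasp point (between the pads) lies 19 mm behind it; z points along the fingers, y is the line along which they close (so a half turn about z gives the same grasp; the last joint's range is limited). The gripper opens to 85 mm and grips with 20 to 120 N. Pads are 22 mm wide; open, the fingers measure 114 mm over their backs; the gripper's body (76 mm by 85 mm) begins 54 mm behind the grasp point. The pads swing forward as they close: fully open they stand 13 mm farther back than shut.
Start: joints at [69.133, 7.471, 85.268, -0, 87.261, -4.893], TCP at [165.099, 576.843, 231.292] pointing down, gripper open.
Joint ranges: [-169.43, 169.43], [-51.17, 129.36], [1.28, 143.12], [-76.62, 256.62], [0, 156.53], [-152.29, 152.29]. Speed limits (degrees/s): [136.94, 136.94, 159.86, 180, 180, 180].

## Interface

Orientations are given as [roll, pitch, yaw] about the fixed x, y, z axes, in that order (R = Rz(yaw) Ry(pitch) Rx(roll)).
In Python, from bench import sensors, optics, r gives the robot as it stands.
- The arm moves only by the tool apply_moves, never from a script. Its argument "targets" is a list of rows, each a list of 7 numbers: the shift along the tool's x, y, z in mm, then the turn, a rotation vector about the tool's x, y, z in rad, then the closure, from 0 (fully open) to 1 (shut). In form: [[x, y, z, wx, wy, wz, claw], ...]. A call has 1 to 20 rows; each row shifts and turns the commanded pose from where the row before left it, along the tool's axes as they then stand; what a row does not reach is not made up. A row lasts 1/8 s, in which the tool goes at most 62.5 mm and 10.7 degrees, less where a joint would pass 70% of its speed; a pose out of reach is approached as far as the arm can. A call is refused whole if a number of a shift passes 62.5 or a number of a turn 0.188, either way. A call with a gripper value outside its range is refused whole. The fingers move at their own pace and stop on an object; "force" is the grip in N (left out, the last holds). Time passes only in rows, so rows that do not move let the fingers close. It gives the time, the measured TCP pose, the force, the opening and the grip force at its end, in the units of the state.
- sensors.sense(): the state, without advancing time (a new reading comes with each control period).
- optics.snapshot(name): name is "scene" or "top"; returns the picture (400x640x3 uint8, red, green, blue); there is no depth.
- optics.get_calibration(name): a dict with "camera_matrix" (3x3 intrinsics, pixels), "pose" (4x4, takes a point from camera to world coordinates). Camera axes: x right, y down, z forward; pixel columns grow to the right and rows downward; lengths in mm; the calibration is good to about 2 mm. A picture is of the moment at which its call begins. get_calibration takes no time and is no camera call.
- r.hand_in(): hands the job in; it is judged then, once.
The state is a dict: "time": time; "joint_pos": joint angles; "qd": joint speeds; "joint_efforts": joint torques, N m; "tool_pos": TCP position; "tcp_rot": TCP orientation; "ft_force": force on the tool from outside, world axes, zero at the start; "wrist_torque": the same for the moment, N m; "finger_gap": finger opening in mm; "grip_force": force on a finger pad.
Only numpy, scipy, OpenCV 4.12 (cv2) and the standard library are available. Lean on these libraries where they do the work, as an engineer would, in place of code of your own. Each camera call takes 0.05 s, during which the arm holds its last target. There are 200 camera calls.

## Working session

There is one attempt and no reset: what is moved stays moved. The work goes in short steps, Python scripts to look and compute and a tool call to move; the robot and the scene stay as the last step left them, time stands still between calls to the robot, and variables do not carry over. Pictures are saved under pics/ and viewed, at most 10 in all, crops included, and the job is handed in when it is done.

Besides the shell and the picture viewer there is one more tool, called after "Request:" by a JSON object that holds its "op" and its "data". apply_moves: Moves the arm, as the interface text tells. Its arguments: {"type":"object","properties":{"targets":{"type":"array"},"force":{"type":"number"}},"required":["targets"]}

```bash
mkdir -p pics; python3 - <<'E'
from bench import sensors, optics, r
import cv2
for n in("scene","top"):
    im=optics.snapshot(n); cv2.imwrite(f"pics/{n}0.png",im[:,:,::-1])
    c=optics.get_calibration(n); print(n,c["camera_matrix"],c["pose"])
print(sensors.sense())
E
```

```text
scene [[509.19682517   0.         327.40795316]
 [  0.         509.19682517 206.45949537]
 [  0.           0.           1.        ]] [[-4.21974178e-01  5.77603346e-01 -6.98793365e-01  1.47221468e+03]
 [ 9.06492427e-01  2.56508219e-01 -3.35372947e-01  4.84920930e+02]
 [-1.44662947e-02 -7.74969617e-01 -6.31832904e-01  9.34192849e+02]
 [ 0.00000000e+00  0.00000000e+00  0.00000000e+00  1.00000000e+00]]
top [[412.43490319   0.         326.19268005]
 [  0.         412.43490319 196.44055564]
 [  0.           0.           1.        ]] [[-2.65553804e-02 -9.96476598e-01  7.95562721e-02  3.98395314e+02]
 [-9.99401976e-01  2.82278514e-02  1.99719479e-02 -1.69824329e+01]
 [-2.21472813e-02 -7.89783329e-02 -9.96630283e-01  1.12849470e+03]
 [ 0.00000000e+00  0.00000000e+00  0.00000000e+00  1.00000000e+00]]
{'time': 0.1, 'joint_pos': array([ 6.91327582e+01,  7.51317059e+00,  8.53231245e+01,  6.46848710e-04,
        8.72634436e+01, -4.89293940e+00]), 'qd': array([ 0.08199934, -0.07690246, -0.15146931,  0.10733307,  0.12360375,
        0.06119738]), 'joint_efforts': array([ 1.02897084e-03, -5.70954072e+01, -5.01942194e+01, -2.66977258e-04,
        8.19473353e-03,  5.49580000e-05]), 'tool_pos': array([164.91508829, 576.36141421, 230.3236267 ]), 'tcp_rot': array([-1.79900680e+02, -9.15082565e-03,  1.64025658e+02]), 'ft_force': array([ 0.28533569,  0.37144893, -0.10927123]), 'wrist_torque': array([-0.02926889,  0.00916227, -0.03911748]), 'grip_force': 0.0, 'finger_gap': 85.37950531296502}
```

View pics/top0.png

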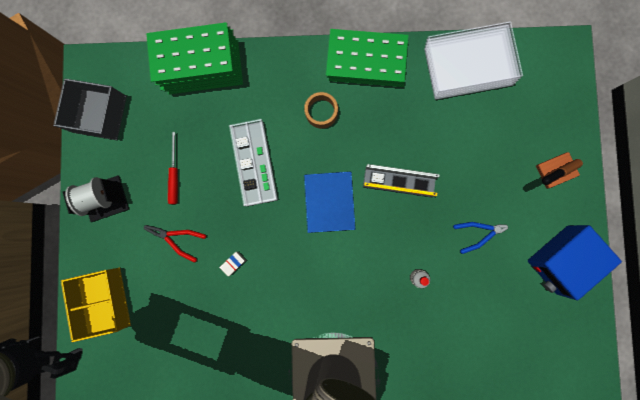

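View pics/scene0.png

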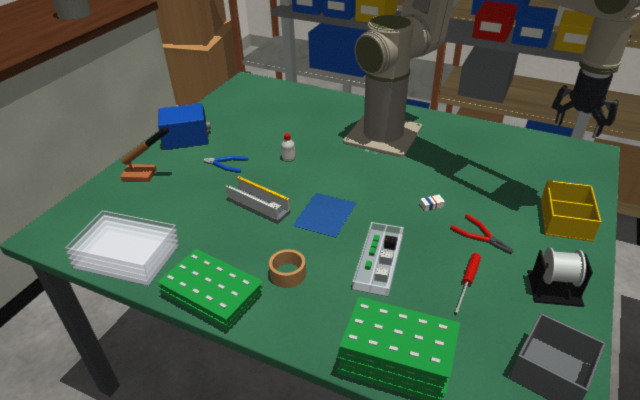

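The top view shows the tray at about (253,163), with silver jacks near (242,143) and (246,163) and the black jack at (250,185). The nest is at about (401,181) with jack_done at its left end, and the mat is at (330,201). I'll enlarge both views.

```bash
python3 - <<'E'
import cv2
t=cv2.imread("pics/top0.png");s=cv2.imread("pics/scene0.png")
a=t[112:212,222:282];b=t[155:205,355:447]
cv2.imwrite("pics/c1.png",cv2.hconcat([cv2.resize(a,None,fx=6,fy=6,interpolation=2)[:600],cv2.copyMakeBorder(cv2.resize(b,None,fx=4.75,fy=6,interpolation=2)[:, :437],0,300,0,0,0)]))
cv2.imwrite("pics/c2.png",cv2.resize(s[170:300,220:415],None,fx=4,fy=4,interpolation=2))
E
```

```text
(no output)
```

View pics/c1.png

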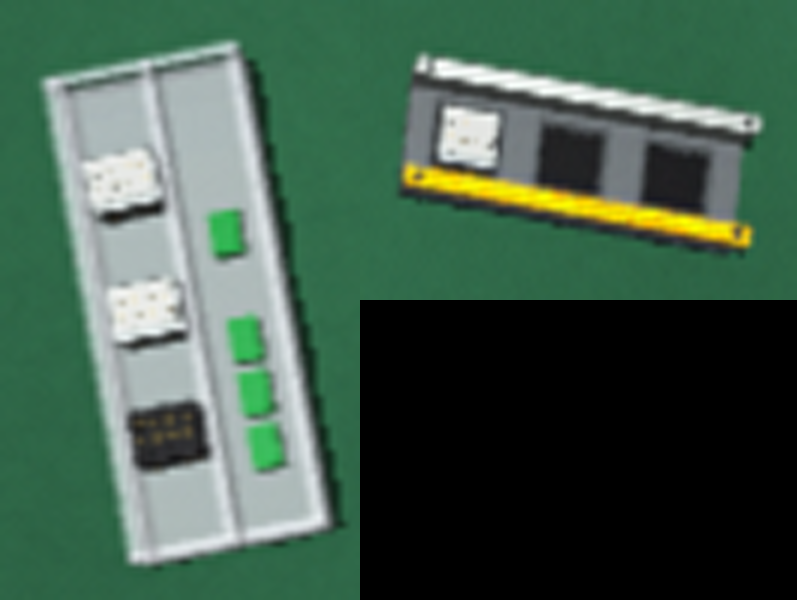

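View pics/c2.png

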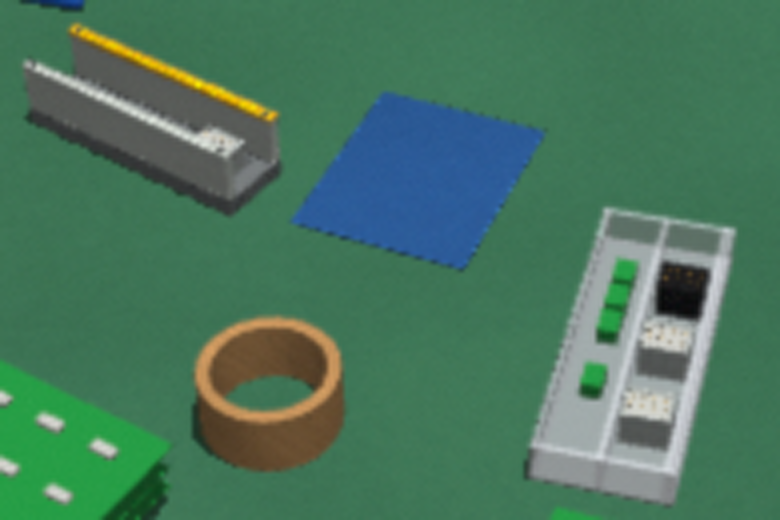

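The crops are clear. The yellow rail is on the robot side and jack_done at the left end, which is +y. The order in the channel is silver, silver, black from +x to -x, with all ports facing the robot. Next I'll get centroids by colour in both views and intersect them.

```bash
cat > h.py <<'E'
import numpy as np,cv2
from bench import sensors,optics,r
def ray(n,u,v,z):
    c=optics.get_calibration(n);T=c["pose"];d=T[:3,:3]@np.linalg.solve(c["camera_matrix"],[u,v,1.]);o=T[:3,3]
    return (o+d*(z-o[2])/d[2])[:2]
def proj(n,p):
    c=optics.get_calibration(n);T=c["pose"];q=c["camera_matrix"]@(T[:3,:3].T@(np.asarray(p,float)-T[:3,3]));return q[:2]/q[2]
def blob(im,mask,roi):
    x0,y0,x1,y1=roi;m=np.zeros(im.shape[:2],bool);m[y0:y1,x0:x1]=mask[y0:y1,x0:x1]
    v,u=np.nonzero(m);return u,v
E
python3 - <<'E'
from h import *
P={"top":cv2.imread("pics/top0.png").astype(int),"scene":cv2.imread("pics/scene0.png").astype(int)}
rois={"yellow":{"top":(358,175,445,200),"scene":(232,172,295,205)},"mat":{"top":(298,165,362,238),"scene":(290,190,360,240)}}
for k,z in(("yellow",54),("mat",2)):
  for n,im in P.items():
    b,g,rr=im[...,0],im[...,1],im[...,2]
    m=(rr>140)&(g>100)&(b<90) if k=="yellow" else (b>120)&(rr<70)&(b>g+30)
    u,v=blob(im,m,rois[k][n]); w=np.array([ray(n,a,c,z) for a,c in zip(u,v)])
    C=w-w.mean(0);d=np.linalg.svd(C,full_matrices=False)[2][0];e=C@d
    rc=cv2.minAreaRect(w.astype(np.float32))
    print(k,n,len(w),w.mean(0).round(1),"yaw",np.degrees(np.arctan2(d[1],d[0])).round(1),"len",np.ptp(e).round(1),rc)
# jack tops (white caps), z=29 in tray, 32 in nest
R={"top":{"j1":(234,134,252,150),"j2":(238,155,256,172),"done":(370,170,386,186)},"scene":{"j1":(372,264,392,277),"j2":(376,248,396,259),"done":(266,198,282,210)}}
for n,im in P.items():
  for k,roi in R[n].items():
    mn=im.min(2);m=mn>190
    u,v=blob(im,m,roi);z=32 if k=="done" else 29
    print(k,n,len(u),ray(n,u.mean(),v.mean(),z).round(1))
def p(x,y):return((x+.5)/6-.5+222,(y+.5)/6-.5+112)
t=np.array([ray("top",*p(*q),29) for q in((43,82),(238,42),(333,525),(135,563))]);print("tray",t.round(1),t.mean(0))
def s(x,y):return((x+.5)/4-.5+220,(y+.5)/4-.5+170)
t=np.array([ray("scene",*s(*q),29) for q in((674,476+2),(530,450),(606,208),(735,230))]);print("tray sc",t.round(1),t.mean(0))
E
```

```text
yellow top 247 [ 499.1 -187.7] yaw -99.9 len 189.2 ((498.9473876953125, -188.222412109375), (189.2386474609375, 8.916893005371094), 80.13434600830078)
yellow scene 142 [ 496.8 -188.2] yaw -100.0 len 191.8 ((496.22674560546875, -191.03274536132812), (191.7396240234375, 10.725921630859375), 80.30028533935547)Traceback (most recent call last):
  File "<stdin>", line 8, in <module>
  File "h.py", line 4, in ray
    c=optics.get_calibration(n);T=c["pose"];d=T[:3,:3]@np.linalg.solve(c["camera_matrix"],[u,v,1.]);o=T[:3,3]
ValueError: time passes only in moves, steps and waits
```

```bash
sed -i 's/c=optics.get_calibration(n);/c=CAL[n];/; 3i CAL={n:optics.get_calibration(n) for n in("top","scene")}' h.py
python3 - <<'E'
from h import *
P={"top":cv2.imread("pics/top0.png").astype(int),"scene":cv2.imread("pics/scene0.png").astype(int)}
rois={"mat":{"top":(298,165,362,238),"scene":(290,190,360,240)}}
for k,z in(("mat",2),):
  for n,im in P.items():
    b,g,rr=im[...,0],im[...,1],im[...,2]
    m=(b>100)&(rr<70)&(b>g+30)
    u,v=blob(im,m,rois[k][n]); w=np.array([ray(n,a,c,z) for a,c in zip(u,v)])
    print(k,n,len(w),w.mean(0).round(1),cv2.minAreaRect(w.astype(np.float32)))
R={"top":{"j1":(234,134,252,150),"j2":(238,155,256,172),"done":(370,170,386,186)},"scene":{"j1":(372,264,392,277),"j2":(376,248,396,259),"done":(266,198,282,210)}}
for n,im in P.items():
  for k,roi in R[n].items():
    u,v=blob(im,im.min(2)>190,roi);z=32 if k=="done" else 29
    print(k,n,len(u),ray(n,u.mean(),v.mean(),z).round(1))
def p(x,y):return((x+.5)/6-.5+222,(y+.5)/6-.5+112)
def s(x,y):return((x+.5)/4-.5+220,(y+.5)/4-.5+170)
for n,f,Q in(("top",p,((43,82),(238,42),(333,525),(135,563))),("scene",s,((674,500),(530,476),(606,208),(735,230)))):
  t=np.array([ray(n,*f(*q),29 if n=="top" or i>1 else 0) for i,q in enumerate(Q)]);print("tray",t.round(1).tolist(),t.mean(0))
# bystander heights near path ignored; fixture corners from yellow predicted
E
```

```text
mat top 2749 [473.7  -2.5] ((474.1106262207031, -2.414581298828125), (159.2621612548828, 129.7642822265625), 2.2566850185394287)
mat scene 1631 [476.1  -2.4] ((473.2210693359375, -3.3250198364257812), (158.8111114501953, 128.58853149414062), 2.099806070327759)
j1 top 107 [642.5 228.1]
j2 top 106 [582.7 218.8]
done top 87 [ 533.4 -133.4]
j1 scene 74 [641.8 230.5]
j2 scene 52 [582.7 219.2]
done scene 23 [ 531.8 -143. ]
tray [[688.3, 265.5], [703.9, 176.4], [482.8, 136.9], [468.3, 225.9]] [585.82838092 201.15301741]
tray [[682.4, 262.4], [700.2, 176.7], [482.0, 140.2], [467.9, 226.8]] [583.11026391 201.51999325]
```

Checks:
- The fixture fit predicts jack_done at (532.7,-133.2), and it measures (533.4,-133.4).
- Both jacks lie on the predicted channel line.
- The mat size comes out right.

Estimates:
- **Nest:** origin (522.4,-192.3), yaw -9.9.
- **Tray:** yaw 10.
- **Jacks:** (582.6,219) and (642,229).

First I turn the tool to yaw 100 and move above the middle jack.

Request:
{"op": "apply_moves", "data": {"targets": [[0,0,0,0,0,0.186,0.5],[0,0,0,0,0,0.186,0.5],[0,0,0,0,0,0.186,0.5],[0,0,0,0,0,0.186,0.5],[0,0,0,0,0,0.186,0.5],[0,0,0,0,0,0.186,0.5],[-35.4,29.1,8.3,0,0,0,0.5],[-35.4,29.1,8.3,0,0,0,0.5],[-35.4,29.1,8.3,0,0,0,0.5],[-35.4,29.1,8.3,0,0,0,0.5],[-35.4,29.1,8.3,0,0,0,0.5],[-35.4,29.1,8.3,0,0,0,0.5],[-35.4,29.1,8.3,0,0,0,0.5],[-35.4,29.1,8.3,0,0,0,0.5],[-35.4,29.1,8.3,0,0,0,0.5],[-35.4,29.1,8.3,0,0,0,0.5],[-35.4,29.1,8.3,0,0,0,0.5],[-35.4,29.1,8.3,0,0,0,0.5],[0,0,0,0,0,0,0.5],[0,0,0,0,0,0,0.5]], "force": 30}}

```text
time: 2.6
tool_pos: [582.8, 219.7, 131.1]
tcp_rot: [-179.9, -0.0, 100.0]
ft_force: [0.9, 0.8, 0.6]
finger_gap: 42.7
grip_force: 0.0
```

Request:
{"op": "apply_moves", "data": {"targets": [[-0.7,0,20,0,0,0,0.5],[0,0,20,0,0,0,0.5],[0,0,20,0,0,0,0.5],[0,0,20,0,0,0,0.5],[0,0,15,0,0,0,0.5],[0,0,10,0,0,0,0.5],[0,0,8,0,0,0,0.5],[0,0,6,0,0,0,0.5],[0,0,4,0,0,0,0.5],[0,0,0,0,0,0,0.5]]}}

```text
time: 3.85
tool_pos: [583.4, 219.0, 8.6]
tcp_rot: [-180.0, 0.0, 100.1]
ft_force: [0.7, 0.1, -0.2]
finger_gap: 42.8
grip_force: 0.0
```

Request:
{"op": "apply_moves", "data": {"targets": [[0,0,0,0,0,0,0.6],[0,0,0,0,0,0,0.65],[0,0,0,0,0,0,0.7],[0,0,0,0,0,0,0.8],[0,0,0,0,0,0,0.9],[0,0,0,0,0,0,1],[0,0,0,0,0,0,1],[0,0,0,0,0,0,1]], "force": 40}}

```text
time: 4.85
tool_pos: [583.7, 219.2, 9.1]
tcp_rot: [180.0, -0.0, 100.1]
ft_force: [-0.4, -1.4, 5.5]
finger_gap: 24.5
grip_force: 39.8
```

Request:
{"op": "apply_moves", "data": {"targets": [[0,0,-2,0,0,0,1],[0,0,-5,0,0,0,1],[0,0,-9,0,0,0,1],[0,0,-15,0,0,0,1],[0,0,-15,0,0,0,1],[0,0,-15,0,0,0,1],[0,0,-15,0,0,0,1],[0,0,-10,0,0,0,1],[0,0,-5,0,0,0,1],[0,0,0,0,0,0.088,1],[0,0,0,0,0,0.088,1],[0,0,0,0,0,0,1]]}}

```text
time: 6.35
tool_pos: [583.0, 218.9, 99.2]
tcp_rot: [-179.9, 0.0, 90.0]
ft_force: [0.1, 1.0, -0.7]
finger_gap: 23.8
grip_force: 39.2
```

Request:
{"op": "apply_moves", "data": {"targets": [[-12,-6,0,0,0,0,1],[-22,-11,0,0,0,0,1],[-30,-14,0,0,0,0,1],[-33,-16,0,0,0,0,1],[-33,-16,0,0,0,0,1],[-33,-16,0,0,0,0,1],[-28,-14,0,0,0,0,1],[-20,-10,0,0,0,0,1],[-10,-5.5,0,0,0,0,1],[0,0,0,0,0,0,1],[0,0,0,0,0,0,1]]}}

```text
time: 7.72
tool_pos: [475.2, -1.5, 99.8]
tcp_rot: [180.0, -0.0, 90.0]
ft_force: [0.1, -0.9, -0.3]
finger_gap: 24.2
grip_force: 39.3
```

```bash
python3 - <<'E'
from h import *
cv2.imwrite("pics/s1.png",cv2.resize(optics.snapshot("scene")[120:300,240:420,::-1],None,fx=3,fy=3,interpolation=2))
s=sensors.sense();print(s["tool_pos"],s["tcp_rot"],s["ft_force"])
E
```

```text
[475.21791007  -1.377043    99.75890959] [ 1.79984681e+02 -1.26314470e-02  9.00474952e+01] [-0.15312359 -0.37935357 -0.59741894]
```

View pics/s1.png

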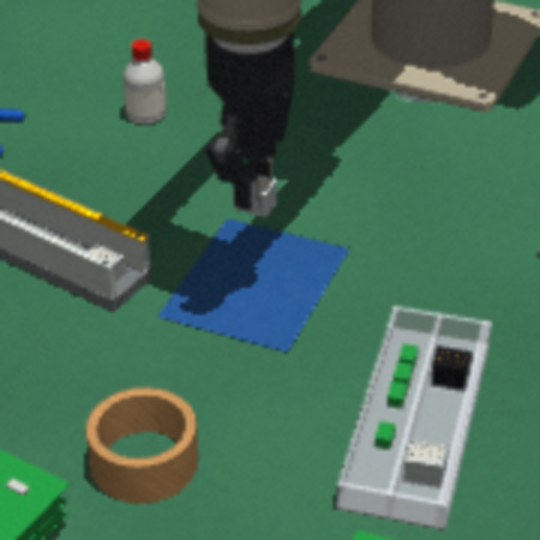

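The jack is held level over the mat at picture (262,195); the tray still has the far silver jack and the black one. Lowering it onto the mat.

Request:
{"op": "apply_moves", "data": {"targets": [[0,0,10,0,0,0,1],[0,0,20,0,0,0,1],[0,0,20,0,0,0,1],[0,0,18,0,0,0,1],[0,0,10,0,0,0,1],[0,0,7,0,0,0,1],[0,0,3,0,0,0,1],[0,0,1,0,0,0,1],[0,0,1,0,0,0,1],[0,0,0,0,0,0,1]]}}

```text
time: 9.02
tool_pos: [475.2, -2.0, 10.0]
tcp_rot: [180.0, 0.0, 90.0]
ft_force: [-0.2, 0.1, -0.3]
finger_gap: 24.0
grip_force: 39.3
```

Request:
{"op": "apply_moves", "data": {"targets": [[0,0,0.7,0,0,0,1],[0,0,0.7,0,0,0,1],[0,0,0,0,0,0,1]]}}

```text
time: 9.4
tool_pos: [474.9, -1.9, 8.2]
tcp_rot: [-180.0, -0.0, 90.0]
ft_force: [0.6, -0.2, -0.5]
finger_gap: 24.0
grip_force: 39.3
```

Request:
{"op": "apply_moves", "data": {"targets": [[0,0,0.7,0,0,0,1],[0,0,0.7,0,0,0,1],[0,0,0,0,0,0,1]]}}

```text
time: 9.78
tool_pos: [475.0, -1.9, 8.0]
tcp_rot: [-180.0, 0.0, 90.0]
ft_force: [-7.2, 0.3, 15.0]
finger_gap: 24.3
grip_force: 41.2
```

Request:
{"op": "apply_moves", "data": {"targets": [[0,0,-1,0,0,0,0.9],[0,0,0,0,0,0,0.65],[0,0,0,0,0,0,0.6],[0,0,0,0,0,0,0.5],[0,0,0,0,0,0,0.4],[0,0,-10,0,0,0,0.4],[0,0,-20,0,0,0,0.4],[0,0,-25,0,0,0,0.4],[0,0,0,0,0,0.1745,0.4],[0,0,0,0,0,0.1745,0.4],[0,0,0,0,0,0.1745,0.4],[0,0,0,0,0,0.1745,0.4],[0,0,0,0,0,0.1745,0.4],[0,0,0,0,0,0.1745,0.4],[0,0,0,0,0,0.1745,0.4],[0,0,0,0,0,0.1745,0.4],[0,0,0,0,0,0.1745,0.4],[0,0,0,0,0,0,0.4]]}}

```text
time: 12.02
tool_pos: [475.2, -2.0, 63.6]
tcp_rot: [180.0, -0.0, 0.1]
ft_force: [-0.3, -0.1, 0.1]
finger_gap: 51.2
grip_force: 0.0
```

```bash
python3 - <<'E'
from h import *
cv2.imwrite("pics/s2.png",cv2.resize(optics.snapshot("scene")[160:250,270:370,::-1],None,fx=5,fy=5,interpolation=2))
s=sensors.sense();print(s["tool_pos"],s["tcp_rot"],s["joint_pos"])
E
```

```text
[475.14456694  -1.97217497  63.4504185 ] [ 1.79996231e+02 -3.40198206e-02  2.38706565e-01] [-6.42393306e+00 -3.27619828e+00  1.14568183e+02  2.18640528e-04
  6.86737884e+01  8.33372820e+01]
```

View pics/s2.png

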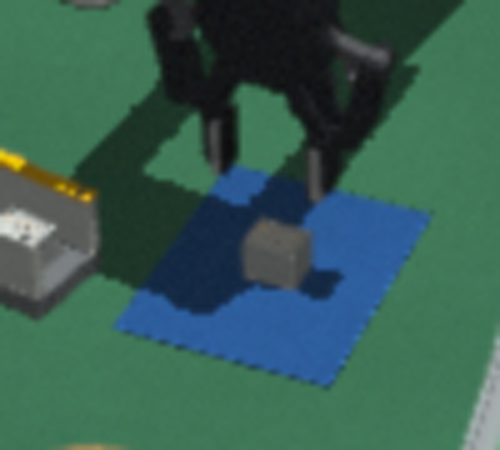

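Jack A stands upright on the mat at crop (277,255), between the opened fingers. Descending and gripping its y faces.

Request:
{"op": "apply_moves", "data": {"targets": [[0,0,12,0,0,0,0.4],[0,0,15,0,0,0,0.4],[0,0,12,0,0,0,0.4],[0,0,8,0,0,0,0.4],[0,0,3.5,0,0,0,0.4],[0,0,0,0,0,0,0.45],[0,0,0,0,0,0,0.5],[0,0,0,0,0,0,0.55],[0,0,0,0,0,0,0.6],[0,0,0,0,0,0,0.7],[0,0,0,0,0,0,0.85],[0,0,0,0,0,0,1],[0,0,0,0,0,0,1],[0,0,0,0,0,0,1]], "force": 40}}

```text
time: 13.82
tool_pos: [475.4, -2.0, 12.9]
tcp_rot: [180.0, -0.1, 0.0]
ft_force: [-0.2, -0.5, 6.0]
finger_gap: 31.0
grip_force: 40.6
```

Request:
{"op": "apply_moves", "data": {"targets": [[0,0,-2,0,0,0,1],[0,0,-5,0,0,0,1],[0,0,-10,0,0,0,1],[0,0,-18,0,0,0,1],[0,0,-20,0,0,0,1],[0,0,-20,0,0,0,1],[0,0,-15,0,0,0,1],[0,0,-7,0,0,0,1],[0,0,0,0,0,0.0865,1],[0,0,0,0,0,0.0865,1],[0,0,0,0,0,0,1]]}}

```text
time: 15.2
tool_pos: [474.5, -1.9, 109.0]
tcp_rot: [180.0, 0.1, -9.9]
ft_force: [0.4, -0.1, -1.0]
finger_gap: 31.4
grip_force: 40.0
```

Request:
{"op": "apply_moves", "data": {"targets": [[4,12,0,0,0,0,1],[8,24,0,0,0,0,1],[10,30,0,0,0,0,1],[11,33,0,0,0,0,1],[11,33,0,0,0,0,1],[11,33,0,0,0,0,1],[10,30,0,0,0,0,1],[8,24,0,0,0,0,1],[4,14,0,0,0,0,1],[2,6.4,0,0,0,0,1],[0,0,0,0,0,0,1],[0,0,0,0,0,0,1]]}}

```text
time: 16.7
tool_pos: [511.6, -250.5, 109.3]
tcp_rot: [-180.0, 0.0, -9.8]
ft_force: [0.1, -0.3, -0.2]
finger_gap: 31.0
grip_force: 40.0
```

```bash
python3 - <<'E'
from h import *
s=sensors.sense();t=s["tool_pos"];y=np.radians(s["tcp_rot"][2]);print(t,s["tcp_rot"],s["finger_gap"])
d=np.array([512.1,-251.4])-t[:2];print("tool dx,dy",d@[np.cos(y),np.sin(y)],d@[np.sin(y),-np.cos(y)])
cv2.imwrite("pics/n1.png",cv2.hconcat([cv2.resize(optics.snapshot("top")[140:220,350:450,::-1],None,fx=4,fy=4,interpolation=2),cv2.resize(optics.snapshot("scene")[140:220,215:315,::-1],None,fx=4,fy=4,interpolation=2)]))
E
```

```text
[ 511.60630297 -250.5076029   109.32223722] [-1.79979180e+02  1.31345046e-02 -9.84665783e+00] 31.040237357313007
tool dx,dy 0.6390348782033585 0.7948231050620432
```

View pics/n1.png

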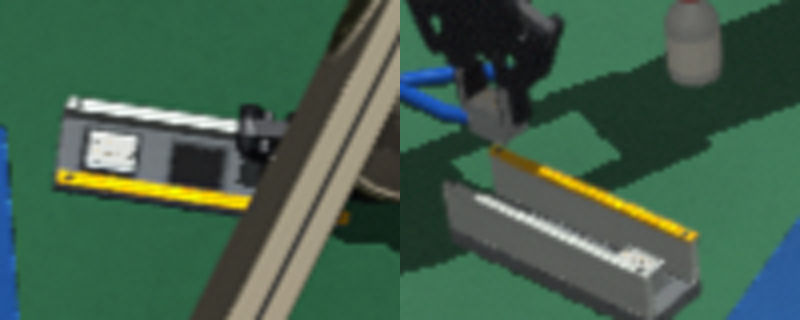

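The jack hangs over the far end of the nest, its pocket 0 end, lined up along the rails. Trimming (0.6, 0.8) and lowering in stages.

Request:
{"op": "apply_moves", "data": {"targets": [[0.6,0.8,6,0,0,0,1],[0,0,12,0,0,0,1],[0,0,14,0,0,0,1],[0,0,14,0,0,0,1],[0,0,12,0,0,0,1],[0,0,10,0,0,0,1],[0,0,7,0,0,0,1],[0,0,5,0,0,0,1],[0,0,3,0,0,0,1],[0,0,0,0,0,0,1]]}}

```text
time: 18.05
tool_pos: [512.1, -252.3, 26.4]
tcp_rot: [180.0, -0.0, -9.9]
ft_force: [-0.7, -0.1, -0.7]
finger_gap: 31.0
grip_force: 40.0
```

Request:
{"op": "apply_moves", "data": {"targets": [[0,0,1.5,0,0,0,1],[0,0,1.5,0,0,0,1],[0,0,1,0,0,0,1],[0,0,0,0,0,0,1]]}}

```text
time: 18.55
tool_pos: [512.0, -252.2, 22.3]
tcp_rot: [-180.0, 0.0, -9.9]
ft_force: [-0.4, -0.1, -0.3]
finger_gap: 30.8
grip_force: 40.0
```

Request:
{"op": "apply_moves", "data": {"targets": [[0,-0.5,1,0,0,0,1],[0,0,1,0,0,0,1],[0,0,1,0,0,0,1],[0,0,0,0,0,0,1]]}}

```text
time: 19.05
tool_pos: [512.1, -251.7, 19.3]
tcp_rot: [-180.0, 0.0, -9.9]
ft_force: [-0.1, -0.1, -0.2]
finger_gap: 31.0
grip_force: 40.0
```

Request:
{"op": "apply_moves", "data": {"targets": [[0,0,1,0,0,0,1],[0,0,0.7,0,0,0,1],[0,0,0,0,0,0,1]]}}

```text
time: 19.42
tool_pos: [512.1, -251.7, 17.6]
tcp_rot: [-180.0, 0.0, -9.9]
ft_force: [-0.7, 0.6, -0.5]
finger_gap: 31.2
grip_force: 40.0
```

Request:
{"op": "apply_moves", "data": {"targets": [[0,0,0.6,0,0,0,1],[0,0,0.6,0,0,0,1],[0,0,0,0,0,0,1]]}}

```text
time: 19.8
tool_pos: [512.2, -251.8, 16.9]
tcp_rot: [180.0, -0.0, -9.9]
ft_force: [-2.8, 0.8, 4.2]
finger_gap: 31.2
grip_force: 40.5
```

Contact with the floor at the seated height. Releasing and rising straight up.

Request:
{"op": "apply_moves", "data": {"targets": [[0,0,-0.5,0,0,0,0.7],[0,0,0,0,0,0,0.6],[0,0,0,0,0,0,0.54],[0,0,0,0,0,0,0.54],[0,0,-3,0,0,0,0.54],[0,0,-8,0,0,0,0.54],[0,0,-15,0,0,0,0.54],[0,0,-20,0,0,0,0.54],[0,0,-25,0,0,0,0.54],[0,0,-20,0,0,0,0.5],[0,0,-10,0,0,0,0.5],[0,0,0,0,0,0,0.5]]}}

```text
time: 21.3
tool_pos: [512.7, -252.1, 119.0]
tcp_rot: [180.0, -0.1, -9.9]
ft_force: [0.8, -0.1, 0.0]
finger_gap: 42.4
grip_force: 0.0
```

Request:
{"op": "apply_moves", "data": {"targets": [[0,0,0,0,0,-0.1743,0.5],[0,0,0,0,0,-0.1743,0.5],[0,0,0,0,0,-0.1743,0.5],[0,0,0,0,0,-0.1743,0.5],[0,0,0,0,0,-0.1743,0.5],[0,0,0,0,0,-0.1743,0.5],[0,0,0,0,0,-0.1743,0.5],[0,0,0,0,0,-0.1743,0.5],[0,0,0,0,0,-0.1743,0.5],[0,0,0,0,0,-0.1743,0.5],[0,0,0,0,0,-0.175,0.5],[0,0,0,0,0,0,0.5]]}}

```text
time: 22.8
tool_pos: [511.5, -251.3, 116.7]
tcp_rot: [-179.9, -0.1, 99.9]
ft_force: [-0.1, -0.3, -0.4]
finger_gap: 42.7
grip_force: 0.0
```

```bash
python3 - <<'E'
from h import *
s=sensors.sense();t=s["tool_pos"];y=np.radians(s["tcp_rot"][2]);print(t,s["tcp_rot"],s["finger_gap"])
d=np.array([642.2,229.3])-t[:2];print("tool dx,dy",d@[np.cos(y),np.sin(y)],d@[np.sin(y),-np.cos(y)])
im=optics.snapshot("scene").astype(int)
u,v=blob(im,im.min(2)>190,(372,262,394,279));print("j1",len(u),ray("scene",u.mean(),v.mean(),29))
E
```

```text
[ 511.45665673 -251.34374026  116.71195326] [-1.79911531e+02 -7.87604032e-02  9.99358708e+01] 42.73854209378237
tool dx,dy 450.87558680010517 211.7154507667675
j1 112 [638.10771084 234.11663195]
```

Request:
{"op": "apply_moves", "data": {"targets": [[20,9.4,0,0,0,0,0.5],[35,16.4,0,0,0,0,0.5],[42,19.7,0,0,0,0,0.5],[45,21.1,0,0,0,0,0.5],[45,21.1,0,0,0,0,0.5],[45,21.1,0,0,0,0,0.5],[45,21.1,0,0,0,0,0.5],[45,21.1,0,0,0,0,0.5],[45,21.1,0,0,0,0,0.5],[40,18.8,0,0,0,0,0.5],[28,13.2,0,0,0,0,0.5],[16,7.6,0,0,0,0,0.5],[0,0,0,0,0,0,0.5],[0,0,0,0,0,0,0.5]]}}

```text
time: 24.6
tool_pos: [642.2, 227.9, 117.7]
tcp_rot: [-180.0, 0.0, 99.9]
ft_force: [-0.0, -0.7, -0.4]
finger_gap: 42.3
grip_force: 0.0
```

Request:
{"op": "apply_moves", "data": {"targets": [[1.4,0,10,0,0,0,0.5],[0,0,20,0,0,0,0.5],[0,0,20,0,0,0,0.5],[0,0,20,0,0,0,0.5],[0,0,15,0,0,0,0.5],[0,0,10,0,0,0,0.5],[0,0,8,0,0,0,0.5],[0,0,4,0,0,0,0.5],[0,0,2,0,0,0,0.5],[0,0,0,0,0,0,0.5]]}}

```text
time: 25.85
tool_pos: [642.3, 230.6, 9.3]
tcp_rot: [180.0, -0.0, 100.0]
ft_force: [-0.4, -0.2, -1.1]
finger_gap: 42.9
grip_force: 0.0
```

Request:
{"op": "apply_moves", "data": {"targets": [[0,0,0,0,0,0,0.6],[0,0,0,0,0,0,0.65],[0,0,0,0,0,0,0.7],[0,0,0,0,0,0,0.8],[0,0,0,0,0,0,0.9],[0,0,0,0,0,0,1],[0,0,0,0,0,0,1],[0,0,0,0,0,0,1]], "force": 40}}

```text
time: 26.85
tool_pos: [642.4, 230.6, 9.3]
tcp_rot: [180.0, -0.0, 100.0]
ft_force: [0.1, 0.1, 3.5]
finger_gap: 24.2
grip_force: 39.9
```

Request:
{"op": "apply_moves", "data": {"targets": [[0,0,-2,0,0,0,1],[0,0,-5,0,0,0,1],[0,0,-9,0,0,0,1],[0,0,-15,0,0,0,1],[0,0,-15,0,0,0,1],[0,0,-15,0,0,0,1],[0,0,-15,0,0,0,1],[0,0,-10,0,0,0,1],[0,0,-5,0,0,0,1],[0,0,0,0,0,0.0875,1],[0,0,0,0,0,0.0875,1],[0,0,0,0,0,0,1]]}}

```text
time: 28.35
tool_pos: [641.7, 230.4, 99.4]
tcp_rot: [-179.9, 0.0, 90.0]
ft_force: [-0.2, 0.3, -0.7]
finger_gap: 23.9
grip_force: 39.4
```

Request:
{"op": "apply_moves", "data": {"targets": [[-12,-9,0,0,0,0,1],[-22,-16,0,0,0,0,1],[-30,-21,0,0,0,0,1],[-33,-24,0,0,0,0,1],[-33,-24,0,0,0,0,1],[-33,-24,0,0,0,0,1],[-30,-21,0,0,0,0,1],[-22,-16,0,0,0,0,1],[-12,-8.4,0,0,0,0,1],[-5.6,-4,0,0,0,0,1],[0,0,0,0,0,0,1],[0,0,0,0,0,0,1]]}}

```text
time: 29.85
tool_pos: [475.0, -1.5, 100.1]
tcp_rot: [180.0, -0.0, 90.0]
ft_force: [-0.1, 0.1, -0.7]
finger_gap: 24.1
grip_force: 39.4
```

Request:
{"op": "apply_moves", "data": {"targets": [[0,0,10,0,0,0,1],[0,0,20,0,0,0,1],[0,0,20,0,0,0,1],[0,0,18,0,0,0,1],[0,0,10,0,0,0,1],[0,0,7,0,0,0,1],[0,0,3,0,0,0,1],[0,0,1.5,0,0,0,1],[0,0,0.7,0,0,0,1],[0,0,0,0,0,0,1]]}}

```text
time: 31.1
tool_pos: [474.8, -2.0, 10.1]
tcp_rot: [180.0, 0.0, 90.0]
ft_force: [0.5, 0.2, -0.5]
finger_gap: 24.2
grip_force: 39.4
```

Request:
{"op": "apply_moves", "data": {"targets": [[0,0,0.7,0,0,0,1],[0,0,0.7,0,0,0,1],[0,0,0,0,0,0,1]]}}

```text
time: 31.48
tool_pos: [474.5, -2.0, 8.3]
tcp_rot: [-180.0, -0.0, 90.0]
ft_force: [0.1, 0.2, 0.3]
finger_gap: 24.0
grip_force: 39.4
```

Request:
{"op": "apply_moves", "data": {"targets": [[0,0,0.5,0,0,0,1],[0,0,0,0,0,0,1]]}}

```text
time: 31.72
tool_pos: [474.6, -2.0, 8.2]
tcp_rot: [-180.0, 0.0, 90.0]
ft_force: [-2.0, -0.9, 4.8]
finger_gap: 24.4
grip_force: 40.1
```

Contact with the mat. Releasing, rising, turning and regripping as before.

Request:
{"op": "apply_moves", "data": {"targets": [[0,0,-0.4,0,0,0,0.9],[0,0,0,0,0,0,0.65],[0,0,0,0,0,0,0.6],[0,0,0,0,0,0,0.5],[0,0,0,0,0,0,0.4],[0,0,-10,0,0,0,0.4],[0,0,-20,0,0,0,0.4],[0,0,-25,0,0,0,0.4],[0,0,0,0,0,0.1745,0.4],[0,0,0,0,0,0.1745,0.4],[0,0,0,0,0,0.1745,0.4],[0,0,0,0,0,0.1745,0.4],[0,0,0,0,0,0.1745,0.4],[0,0,0,0,0,0.1745,0.4],[0,0,0,0,0,0.1745,0.4],[0,0,0,0,0,0.1745,0.4],[0,0,0,0,0,0.1745,0.4],[0,0,0,0,0,0,0.4]]}}

```text
time: 33.98
tool_pos: [474.9, -2.0, 64.0]
tcp_rot: [180.0, -0.0, 0.0]
ft_force: [-0.5, 0.0, -0.4]
finger_gap: 50.9
grip_force: 0.0
```

```bash
python3 - <<'E'
from h import *
im=optics.snapshot("scene")
cv2.imwrite("pics/s3.png",cv2.hconcat([cv2.resize(im[160:250,270:350,::-1],None,fx=5,fy=5,interpolation=2),cv2.resize(im[170:220,220:300,::-1],(400,450),interpolation=2)]))
s=sensors.sense();print(s["tool_pos"],s["tcp_rot"])
E
```

```text
[474.78675746  -2.01771778  63.85099272] [ 1.79995251e+02 -3.54778096e-02  2.10516393e-01]
```

View pics/s3.png

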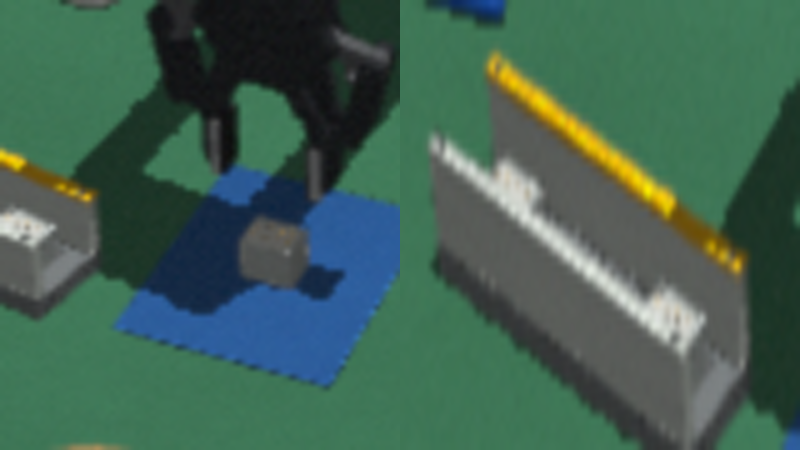

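The first jack sits in pocket 0, with its white cap level like jack_done's, at picture (520,185) against (672,315). The second jack stands upright on the mat at (275,250). Regripping it.

Request:
{"op": "apply_moves", "data": {"targets": [[0,0,12,0,0,0,0.4],[0,0,15,0,0,0,0.4],[0,0,12,0,0,0,0.4],[0,0,8,0,0,0,0.4],[0,0,3.5,0,0,0,0.4],[0,0,0,0,0,0,0.45],[0,0,0,0,0,0,0.5],[0,0,0,0,0,0,0.55],[0,0,0,0,0,0,0.6],[0,0,0,0,0,0,0.7],[0,0,0,0,0,0,0.85],[0,0,0,0,0,0,1],[0,0,0,0,0,0,1],[0,0,0,0,0,0,1]], "force": 40}}

```text
time: 35.78
tool_pos: [475.1, -2.1, 13.3]
tcp_rot: [180.0, -0.1, -0.0]
ft_force: [-0.8, 0.1, 5.4]
finger_gap: 30.7
grip_force: 40.6
```

Request:
{"op": "apply_moves", "data": {"targets": [[0,0,-2,0,0,0,1],[0,0,-5,0,0,0,1],[0,0,-10,0,0,0,1],[0,0,-18,0,0,0,1],[0,0,-20,0,0,0,1],[0,0,-20,0,0,0,1],[0,0,-15,0,0,0,1],[0,0,-7,0,0,0,1],[0,0,0,0,0,0.0865,1],[0,0,0,0,0,0.0865,1],[0,0,0,0,0,0,1]]}}

```text
time: 37.15
tool_pos: [474.2, -2.0, 109.4]
tcp_rot: [180.0, 0.1, -9.9]
ft_force: [0.2, 0.4, -1.4]
finger_gap: 30.9
grip_force: 40.0
```

Request:
{"op": "apply_moves", "data": {"targets": [[5,11,0,0,0,0,1],[10,22,0,0,0,0,1],[12,27,0,0,0,0,1],[13,29,0,0,0,0,1],[13,29,0,0,0,0,1],[12,27,0,0,0,0,1],[8,18,0,0,0,0,1],[5,11,0,0,0,0,1],[2.2,5.2,0,0,0,0,1],[0,0,0,0,0,0,1],[0,0,0,0,0,0,1]]}}

```text
time: 38.52
tool_pos: [522.6, -191.6, 109.8]
tcp_rot: [-180.0, 0.0, -9.9]
ft_force: [-0.3, -0.1, -0.3]
finger_gap: 30.8
grip_force: 40.0
```

```bash
python3 - <<'E'
from h import *
s=sensors.sense();t=s["tool_pos"];y=np.radians(s["tcp_rot"][2]);print(t,s["tcp_rot"],s["finger_gap"])
d=np.array([522.4,-192.3])-t[:2];print("tool dx,dy",d@[np.cos(y),np.sin(y)],d@[np.sin(y),-np.cos(y)])
E
```

```text
[ 522.63163375 -191.61564153  109.78536769] [-1.79987491e+02  9.62446779e-03 -9.87854645e+00] 30.778036489236268
tool dx,dy -0.11079077243887357 0.7139510557395484
```

Request:
{"op": "apply_moves", "data": {"targets": [[0,0,6,0,0,0,1],[0,0,12,0,0,0,1],[0,0,14,0,0,0,1],[0,0,14,0,0,0,1],[0,0,12,0,0,0,1],[0,0,10,0,0,0,1],[0,0,7,0,0,0,1],[0,0,5,0,0,0,1],[0,0,3,0,0,0,1],[0,0,0,0,0,0,1]]}}

```text
time: 39.78
tool_pos: [522.7, -192.3, 26.8]
tcp_rot: [180.0, -0.0, -9.9]
ft_force: [0.5, -1.1, -1.0]
finger_gap: 30.7
grip_force: 40.0
```

Request:
{"op": "apply_moves", "data": {"targets": [[0,0,1.5,0,0,0,1],[0,0,1.5,0,0,0,1],[0,0,1,0,0,0,1],[0,0,0,0,0,0,1]]}}

```text
time: 40.28
tool_pos: [522.6, -192.3, 22.7]
tcp_rot: [-180.0, 0.0, -9.9]
ft_force: [-0.2, 0.2, -0.2]
finger_gap: 31.0
grip_force: 40.0
```

Request:
{"op": "apply_moves", "data": {"targets": [[0,0,1,0,0,0,1],[0,0,1,0,0,0,1],[0,0,1,0,0,0,1],[0,0,1,0,0,0,1],[0,0,0.7,0,0,0,1],[0,0,0,0,0,0,1]]}}

```text
time: 41.02
tool_pos: [522.6, -192.3, 18.0]
tcp_rot: [-180.0, 0.0, -9.9]
ft_force: [-0.8, -0.3, 0.2]
finger_gap: 30.9
grip_force: 40.0
```

Request:
{"op": "apply_moves", "data": {"targets": [[0,0,0.6,0,0,0,1],[0,0,0.6,0,0,0,1],[0,0,0,0,0,0,1]]}}

```text
time: 41.4
tool_pos: [522.8, -192.4, 17.3]
tcp_rot: [180.0, -0.0, -9.9]
ft_force: [-2.2, 1.2, 4.7]
finger_gap: 31.3
grip_force: 40.5
```

Seated at the expected height. Opening only slightly, since the neighbours are close, and rising well clear.

Request:
{"op": "apply_moves", "data": {"targets": [[0,0,-0.5,0,0,0,0.7],[0,0,0,0,0,0,0.6],[0,0,0,0,0,0,0.54],[0,0,0,0,0,0,0.54],[0,0,-3,0,0,0,0.54],[0,0,-8,0,0,0,0.54],[0,0,-15,0,0,0,0.54],[0,0,-20,0,0,0,0.54],[0,0,-25,0,0,0,0.54],[0,0,-30,0,0,0,0.54],[0,0,-30,0,0,0,0.54],[-10,-40,-10,0,0,0,0.54],[-10,-50,0,0,0,0,0.54],[-10,-50,0,0,0,0,0.54],[-10,-50,0,0,0,0,0.54],[-5,-40,0,0,0,0,0.54],[0,0,0,0,0,0,0.54],[0,0,0,0,0,0,0.54]]}}

```text
time: 43.65
tool_pos: [518.3, 41.7, 159.5]
tcp_rot: [180.0, -0.1, -9.9]
ft_force: [0.3, -0.7, 0.2]
finger_gap: 39.7
grip_force: 0.0
```

```bash
python3 - <<'E'
from h import *
t=optics.snapshot("top");im=optics.snapshot("scene")
cv2.imwrite("pics/f.png",cv2.hconcat([cv2.resize(t[155:205,355:447,::-1],(400,450),interpolation=2),cv2.resize(im[170:220,220:300,::-1],(400,450),interpolation=2)]))
a=t.astype(int)
for n,roi in(("done",(370,168,387,188)),("p1",(391,172,409,192)),("p0",(413,176,431,195))):
    u,v=blob(a,a.min(2)>150,roi);print(n,len(u),ray("top",u.mean(),v.mean(),32).round(1))
print(sensors.sense()["tool_pos"])
E
```

```text
done 98 [ 536.6 -136.8]
p1 107 [ 524.5 -193.5]
p0 104 [ 513.5 -252. ]
[518.19934621  40.97791427 158.99740523]
```

View pics/f.png

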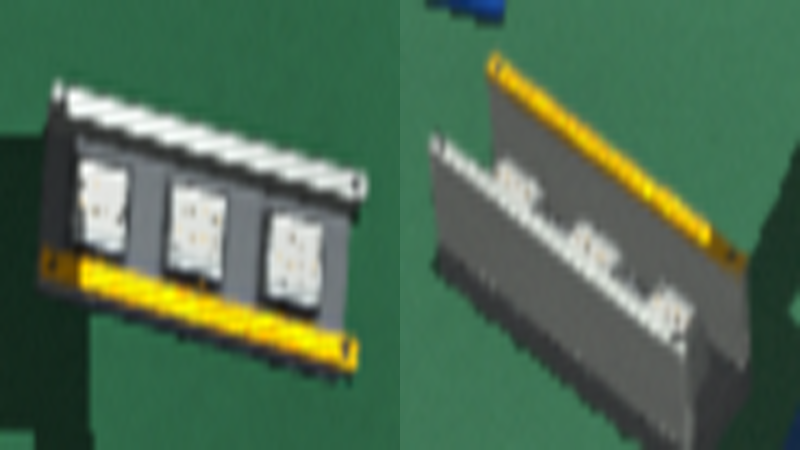

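All three caps line up evenly along the nest in both views: top (103,207), (197,232), (297,258); scene (520,183), (596,245), (672,312). They look level with jack_done, and the gripper is clear. Handing in.

```bash
python3 -c "
from bench import r
print(r.hand_in())"
```

```text
the job is handed in; nothing more can be done
None
```

I seated both silver jacks in pocket0 and pocket1, pins up with ports towards the yellow-topped rail, and released them; the job is handed in at about 44 s, but no pass/fail result was shown.

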